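# Bring the carousel's free bay to the pointer and return the washed cutlery pot

### The arm

A 6-joint arm with a two-finger parallel gripper is mounted at the origin on the work surface. World frame = base frame: x ahead of the robot, y to its left, z up, the work surface at z = 0. Lengths are in m, angles in rad, forces in N, time in s.
With the tool pointing down it reaches from about 0.4 to 0.825 m from the base axis. Payload 7 kg.
Tool frame: the origin (TCP) lies at the very end of the fingers, on their centre line; the grasp point (between the pads) lies 19 mm behind it; z points along the fingers, x is the direction in which the jaws open and shut, and the axes are right-handed (so a half turn about z gives the same grasp; the last joint's range is limited). The gripper opens to 88 mm and grips with 3 to 60 N. Pads are 19 mm wide; open, the fingers measure 130 mm over their backs; the gripper's body (78 mm by 193 mm) begins 47 mm behind the grasp point.
Start: joints at [-0.937, 0.359, 0.012, 0, -1.224, -0.288], TCP at [0.229, -0.635, 0.198] pointing down, gripper open.
Joint ranges: [-3.07, 3.07], [-1.43, 2.12], [-1.02, 1.25], [-3.03, 1.67], [-3.05, -0], [-3.03, 3.03]. Speed limits (rad/s): [2.39, 2.39, 3.01, 3.14, 3.14, 3.14].

### API

Orientations are given as [roll, pitch, yaw] about the fixed x, y, z axes, in that order (R = Rz(yaw) Ry(pitch) Rx(roll)).
In Python, from station import telemetry, grab_frame, arm, regions_of, pinpoint gives the robot as it stands. The module is installed in compiled form; this text tells all that it offers.
- The arm moves only by the shell command python3 -m inch 'ROWS' [FORCE]. ROWS is text: rows parted by semicolons, each of 7 numbers parted by spaces: the opening, from 0 (shut) to 1 (fully open), then the shift along the world's x, y, z in cm, then the turn, a rotation vector about the world's x, y, z in degrees. A call has 1 to 12 rows; each row is the pose to reach, as a shift and turn from the pose measured when the call began; what a row does not reach only later rows make up. A row lasts 1/8 s, in which the tool goes at most 62.5 mm and 10.7 degrees, less where a joint would pass 70% of its speed; a pose out of reach is approached as far as the arm can. A call with a gripper value outside its range is refused whole. The fingers move at their own pace and stop on an object; FORCE is the grip in N (left out, the last holds). Time passes only in rows, so rows that repeat a pose let the fingers close. It gives the time, the measured TCP pose, the force and the opening at its end, in the units of the state.
- telemetry.get_state(): the state, without advancing time (a new reading comes with each control period).
- grab_frame(name): name is "side" or "top"; returns a dict with "pixels" (480x640x3 uint8, red, green, blue), "fx", "fy", "cx", "cy" (pixels), "R" (3x3) and "t" (3): a world point X has camera coordinates R X + t. Camera axes: x right, y down, z forward; pixel columns grow to the right and rows downward; lengths in m; the calibration is good to about 2 mm. A picture is of the moment at which its call begins. There is no depth.
- arm.job_done(): hands the job in, once; it reports no verdict.
Trained networks look in the newest picture that a camera, given by its name, has taken for a name from the list of things; names that differ only in an ending like _2 or _b are one class to them, and where a whole thing is asked for, a point or a joint stands for the part that bears it (a point fixed in the world has none). Each returns a list of dicts, best first, with "p" (0 to 1); they miss things now and then, are a little off and sometimes report something else, mostly with a low value. They report only what shows in the picture. A call takes as long as a camera call. They do not tell look-alikes from the thing itself.
- regions_of(camera, name): "pixels" (480x640 bool, what is visible of it) and "bbox" ([left, top, right, bottom] in pixels, round what is visible of it).
- pinpoint(camera, name): "location" ([column, row] in pixels: a listed point, or the origin of a listed thing).
The state is a dict: "t": time; "q": joint angles; "qd": joint speeds; "joint_efforts": joint torques, N m; "eef_pos": TCP position; "ee_rot": TCP orientation; "force": force on the tool from outside, world axes, zero at the start; "moment": the same for the moment, N m; "width": finger opening in m.
Only numpy, scipy, OpenCV 4.12 (cv2) and the standard library are available. Lean on these libraries where they do the work, as an engineer would, in place of code of your own. Each camera call takes 0.05 s, during which the arm holds its last target. There are 200 camera calls.

### The job

Turn the cutlery carousel until the free bay is at the pointer on its foot, and put the washed square pot, which is drying upside down on the worktop, the right way up in that bay, standing in the middle of it. Set it down gently, let go, and leave the pots of cutlery standing in their bays and everything else on the worktop where it is.

Things in the scene. Friction and masses are not known exactly. Their poses are not given: they have to be found in the camera images.
- pot: the washed pot: empty square open-topped stoneware pot, 56 x 56 mm, 115 mm tall, walls 4 mm, about 0.28 kg. Origin: centre of the outside of its closed bottom; z axis from the bottom to the mouth; x, y square to its sides. It starts mouth down on the worktop (origin 115 mm up), at any yaw. Turning it over from above takes two grasps: lay it on its side, then take it again to stand it up.
- carousel: the carousel's fixed foot, does not move: wooden disc of 170 mm diameter, 18 mm high, on the worktop, with a flat pointer 8 mm high (with a steel stud 13 mm high) that reaches to 209 mm from the axis. Origin on the turntable's axis at worktop height, x axis along the pointer, z up.
- pointer_tip (a point): point on the pointer, 200 mm from the turntable's axis, 8 mm above the worktop
- turntable (a joint): turn of the turntable from where it started (0), about the vertical axis through the foot's origin, rad, positive anticlockwise from above. It starts with the free bay 54 to 180 degrees from the pointer, either way. Turns freely, no stops; friction 0.12 N m, slight damping: it stops soon when not pushed. Wooden disc, 230 mm diameter, top (bay floors) 32 mm above the worktop; knob on the axis, 126 mm high.
- free_bay (a point): middle of the free bay's floor: on the turntable (turns with it), 76 mm from the axis, 32 mm above the worktop. The three other bays, at 90, 180 and 270 degrees from it, hold the pots of cutlery.
- spoke_tip (a point): outer end, at mid-height, of the spoke 45 degrees anticlockwise of the free bay (turns with the turntable; 155 mm from the axis, 54 mm up). Four such spokes, at 45, 135, 225, 315 degrees from the free bay, are wooden boards on edge, 10 mm thick, from 32 to 77 mm above the worktop; their last 40 mm overhang the disc and can be pushed sideways. Between them lie the four bays.
- serving_place (a point): fixed point 76 mm from the axis towards the pointer, 32 mm above the worktop: where the middle of the free bay must come
- spoon_pot: square pot like the washed one with spoons in it, standing loose in the bay anticlockwise next to the free one; origin centre of its underside, z up; with the cutlery it is 205 mm tall, 0.55 kg
- fork_pot: the same with forks, in the bay opposite the free one
- knife_pot: the same with knives, in the bay clockwise next to the free one
- tumbler: bystander: amber glass upside down, 68 mm diameter, 90 mm tall; origin at the centre of its closed bottom, which is up
- mug: bystander: earthenware mug standing, 80 mm diameter, 85 mm tall, handle along its own +y axis, reaching about 75 mm from the axis; origin centre of the underside
- jar: bystander: glass storage jar, 80 mm diameter, 120 mm tall; origin centre of the underside
- bowl: bystander: bowl, 120 mm diameter, 50 mm tall; origin centre of the underside
- tea_tin: bystander: red tin, 76 mm diameter, 110 mm tall; origin centre of the underside. Other equipment (crocks, rack, bin, coffee pot, scales) stands along the back and sides of the table, beyond x = 0.78 m or more than 0.5 m to either side, outside the working area; on the right side only the flat scales, 75 mm high.
There are look-alikes about, which are no part of the job. What is shaped like the spoon_pot but green or pink is not meant. Leave any purple look-alike of the fork_pot alone.

How it is judged:
By the outcome, as a careful person would: the job done as asked, in the order asked, and still so for the second after the job is handed in, with the robot touching nothing.
It also fails if it takes over 72 s, if anything falls off the work surface, if the arm or the gripper's body presses on something with over 40 N, if the wrist force passes 120 N, or if a joint passes its speed limit or range.

## Working session

There is one attempt and no reset: what is moved stays moved. The work goes in short steps, Python scripts to look and compute and a shell command to move; the robot and the scene stay as the last step left them, time stands still between calls to the robot, and variables do not carry over. Pictures are saved under pics/ and viewed, about 8 in all and at most 12, crops included, and the job is handed in when it is done.

```bash
mkdir -p pics; cat > h.py <<'E'
import numpy as np, cv2
from station import telemetry, grab_frame, arm, regions_of, pinpoint
def proj(f,X):
    c=f["R"]@np.asarray(X,float)+f["t"]; return np.array([f["fx"]*c[0]/c[2]+f["cx"],f["fy"]*c[1]/c[2]+f["cy"]])
def ray(f,uv):
    R=np.array(f["R"]);t=np.array(f["t"]);d=R.T@np.array([(uv[0]-f["cx"])/f["fx"],(uv[1]-f["cy"])/f["fy"],1]);return -R.T@t,d
def atz(f,uv,z):
    o,d=ray(f,uv);return o+d*(z-o[2])/d[2]
def tri(f1,u1,f2,u2):
    o1,d1=ray(f1,u1);o2,d2=ray(f2,u2)
    s=np.linalg.lstsq(np.c_[d1,-d2],o2-o1,rcond=None)[0];a=o1+s[0]*d1;b=o2+s[1]*d2
    return (a+b)/2,np.linalg.norm(a-b)
def save(f,n,crop=None,k=1):
    im=f["pixels"][:,:,::-1]
    if crop: im=im[crop[1]:crop[3],crop[0]:crop[2]]
    cv2.imwrite("pics/"+n,cv2.resize(im,None,fx=k,fy=k,interpolation=cv2.INTER_CUBIC))
E
python3 - <<'E'
from h import *
np.set_printoptions(precision=4,suppress=True)
s=grab_frame("side");t=grab_frame("top")
save(s,"s0.png");save(t,"t0.png")
for n,f in(("side",s),("top",t)): print(n,f["fx"],f["cx"],f["cy"],"cam",-np.array(f["R"]).T@f["t"],"fwd",np.array(f["R"])[2])
Z=dict(pot=.115,carousel=0,pointer_tip=.008,free_bay=.032,spoke_tip=.054,serving_place=.032,spoon_pot=.032,fork_pot=.032,knife_pot=.032,tumbler=.09,mug=0,jar=0,bowl=0,tea_tin=0)
for k,z in Z.items():
    for n,f in(("top",t),("side",s)):
        for r in pinpoint(n,k)[:3]: print(k,n,round(r["p"],2),np.round(r["location"],1),atz(f,r["location"],z)[:2])
E
```

```text
side 507.0139456996661 321.81183394055773 234.4516221473737 cam [0.0651 0.6014 0.9497] fwd [ 0.4382 -0.5163 -0.7358]
top 463.521038746722 321.2595238783786 238.3225517765528 cam [0.3881 0.0384 1.0803] fwd [ 0.1633 -0.0212 -0.9864]
pot top 0.77 [509.9 262.4] [ 0.488  -0.3787]
pot side 0.79 [446.3 165.3] [ 0.4812 -0.3787]
pointer_tip top 0.88 [310.3 195.3] [0.6699 0.039 ]
pointer_tip top 0.62 [280.5 296.3] [0.4328 0.1122]
pointer_tip side 0.59 [282.7 248.5] [0.6672 0.0399]
free_bay top 0.79 [235.3 274. ] [0.4841 0.2119]
free_bay side 0.89 [287.5 332.9] [0.4823 0.2155]
spoke_tip top 0.58 [281.3 295.8] [0.4319 0.1072]
spoke_tip side 0.8 [336.6 307.2] [0.4375 0.1104]
serving_place side 0.71 [235.7 332.2] [0.5644 0.2856]
spoon_pot top 0.81 [274.9 340.5] [0.3351 0.1238]
spoon_pot top 0.66 [242.4 148.4] [0.7808 0.197 ]
spoon_pot side 0.72 [294.4 293.1] [0.5411 0.1315]
spoon_pot side 0.7 [202.5 263.6] [0.7592 0.2114]
spoon_pot side 0.58 [372.5 350.1] [0.3246 0.1305]
fork_pot top 0.95 [244.4 208.8] [0.6345 0.1918]
fork_pot top 0.62 [139.8 271.6] [0.4944 0.4261]
fork_pot top 0.17 [379.  275.4] [ 0.4736 -0.1129]
fork_pot side 0.87 [152.4 363.8] [0.6345 0.4438]
fork_pot side 0.64 [246.4 284.2] [0.6389 0.185 ]
knife_pot top 0.87 [205.8 235.8] [0.573  0.2796]
knife_pot top 0.73 [398.3 200.5] [ 0.6471 -0.1658]
knife_pot top 0.55 [498.  353.5] [ 0.2946 -0.3695]
tumbler top 0.89 [396.8 201.1] [ 0.6315 -0.1511]
tumbler side 0.98 [346.1 194.2] [ 0.6212 -0.1447]
mug top 0.64 [382.8 274.2] [ 0.4788 -0.1266]
jar top 0.89 [460.  187.3] [ 0.6849 -0.3235]
jar side 0.57 [367.9 179.6] [ 0.6715 -0.3109]
bowl top 0.72 [496.3 349.4] [ 0.301  -0.3789]
bowl side 0.81 [501.4 232.3] [ 0.2903 -0.3767]
tea_tin top 0.56 [319.1 140.6] [0.8095 0.0147]
tea_tin side 0.79 [253.1 215.8] [0.8097 0.0045]
tea_tin side 0.21 [384.2 252.7] [ 0.4753 -0.1209]
```

View pics/t0.png

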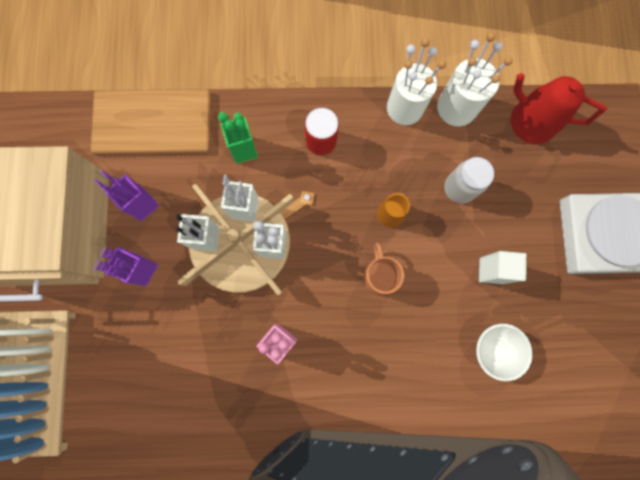

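View pics/s0.png

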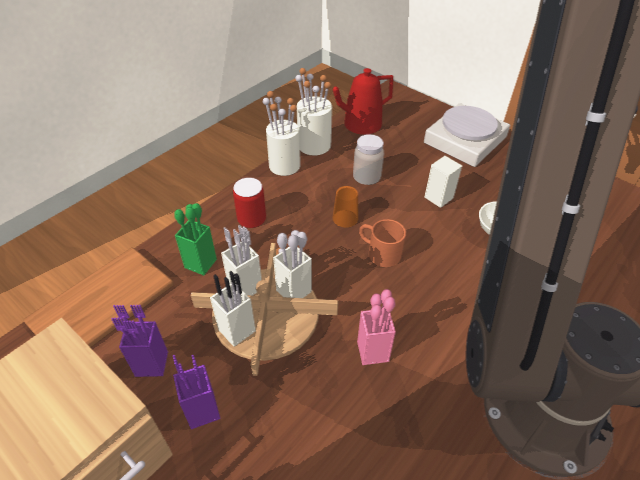

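The top view shows the free bay at about (235,274) and the pointer at (307,198). The spoon, fork and knife pots are at (268,240), (240,200) and (197,233). The washed pot is at (503,268), upside down, and the pink (276,345), green (238,137) and purple (128,195 and 127,267) look-alikes stand around the carousel. The turntable needs about +131°. Next I'll refine the pot yaw and the carousel axis.

```bash
cat >> h.py <<'E'
from scipy.optimize import minimize
from scipy.spatial.transform import Rotation as Ro
def boxmask(f,T,Rm,size=(.056,.056,.115)):
    P=np.array([[x*size[0]/2,y*size[1]/2,z*size[2]] for x in(-1,1) for y in(-1,1) for z in(0,1)])@Rm.T+T
    uv=np.array([proj(f,p) for p in P]);S=4
    m=np.zeros((480,640),np.uint8);h=cv2.convexHull((uv*16).round().astype(np.int32));cv2.fillConvexPoly(m,h,1,shift=4);return m>0
def fitpot(frames,x0,Rf,z):
    """x0=x,y,yaw ; Rf: base rotation; maximise IoU"""
    ms={n:regions_of(n,"pot") for n in frames}
    ref={}
    for n,f in frames.items():
        best=None
        for r in ms[n]:
            i=(r["pixels"]&boxmask(f,[x0[0],x0[1],z],Ro.from_euler("z",x0[2]).as_matrix()@Rf)).sum()
            if best is None or i>best[0]: best=(i,r)
        if best and best[0]>50: ref[n]=best[1]["pixels"]
    def c(p):
        v=0
        for n,m in ref.items():
            b=boxmask(frames[n],[p[0],p[1],z],Ro.from_euler("z",p[2]).as_matrix()@Rf);v-=(b&m).sum()/(b|m).sum()
        return v/len(ref)
    rs=[minimize(c,[x0[0],x0[1],y],method="Nelder-Mead",options=dict(initial_simplex=[[x0[0],x0[1],y],[x0[0]+.01,x0[1],y],[x0[0],x0[1]+.01,y],[x0[0],x0[1],y+.25]])) for y in x0[2]+np.linspace(-.7,.7,6)]
    rs.sort(key=lambda r:r.fun);return [(r.x,r.fun) for r in rs],list(ref)
E
python3 - <<'E'
from h import *
np.set_printoptions(precision=4,suppress=True)
F={n:grab_frame(n) for n in("side","top")}
r,u=fitpot(F,[.484,-.379,0],np.diag([1,-1,-1.]),.115)
print(u,[(x[0],x[1]) for x in r[:3]])
# axis and angles
P={}
for k in("pointer_tip","free_bay","spoke_tip"):
    L=[[np.array(q["location"]) for q in pinpoint(n,k)] for n in("top","side")]
    z=dict(pointer_tip=.008,free_bay=.032,spoke_tip=.054)[k]
    print(k,[[tuple(np.round(atz(F[n],q,z)[:2],4)) for q in l] for n,l in zip(("top","side"),L)])
for n in F:
    for q in regions_of(n,"spoke_tip")[:1]: print(n,"turntable",q["p"],q["bbox"])
    for k in("carousel","spoon_pot","mug"):
        for q in regions_of(n,k): print(n,k,round(q["p"],2),q["bbox"])
s=telemetry.get_state();print({k:np.round(v,4) for k,v in s.items()})
print(Ro.from_euler("xyz",s["ee_rot"]).as_matrix())
E
```

```text
['side', 'top'] [(array([ 0.4821, -0.3832,  1.5007]), np.float64(-0.9375194492517839)), (array([ 0.4818, -0.3823, -0.0477]), np.float64(-0.9354051793146303)), (array([ 0.4817, -0.3824,  1.5204]), np.float64(-0.9346985397033641))]
pointer_tip [[(np.float64(0.6682), np.float64(0.0374))], [(np.float64(0.6668), np.float64(0.0546))]]
free_bay [[(np.float64(0.4844), np.float64(0.2134))], [(np.float64(0.481), np.float64(0.2132))]]
spoke_tip [[(np.float64(0.4388), np.float64(0.1021))], [(np.float64(0.4348), np.float64(0.1128))]]
side turntable 0.98 [188.8, 243.8, 338.0, 377.4]
side spoon_pot 0.87 [273.8, 231.8, 307.7, 297.6]
side spoon_pot 0.71 [353.5, 288.6, 393.0, 364.9]
side spoon_pot 0.65 [175.4, 202.8, 215.2, 274.4]
side spoon_pot 0.33 [360.3, 218.3, 405.6, 270.0]
side mug 0.82 [358.2, 218.4, 405.8, 266.1]
top turntable 0.67 [181.1, 187.7, 294.5, 293.2]
top carousel 0.92 [284.3, 188.8, 311.1, 219.7]
top spoon_pot 0.92 [252.7, 221.8, 288.4, 259.5]
top spoon_pot 0.75 [257.1, 326.3, 292.4, 361.2]
top spoon_pot 0.23 [180.1, 186.8, 293.5, 294.3]
top mug 0.68 [363.2, 244.6, 405.6, 291.3]
{'t': np.float64(2.4), 'q': array([-0.9369,  0.3586,  0.0119, -0.    , -1.2241, -0.2881]), 'qd': array([-0.0004, -0.0004,  0.0004, -0.0006,  0.0015, -0.0007]), 'joint_efforts': array([ -0.0028, -58.2362,  29.3298,   7.0026,   0.0123,  -0.    ]), 'eef_pos': array([ 0.2288, -0.635 ,  0.1978]), 'ee_rot': array([3.1416, 0.    , 1.9166]), 'force': array([ 0.2419,  0.8088, -0.2213]), 'moment': array([-0.0191, -0.0043,  0.0333]), 'width': np.float64(0.088)}
[[-0.339   0.9408  0.    ]
 [ 0.9408  0.339  -0.    ]
 [-0.      0.     -1.    ]]
```

```bash
python3 - <<'E'
from h import *
f=grab_frame("top");save(f,"c1.png",(170,175,320,305),4)
E
```

```text
(no output)
```

View pics/c1.png

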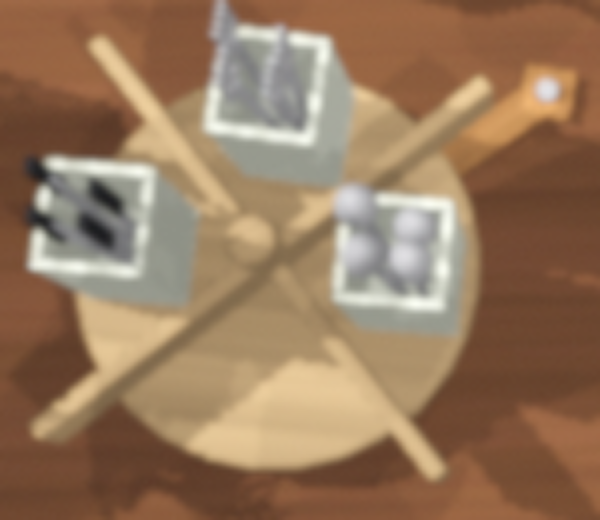

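The crop shows the spoke ends at crop px UR (485,86), UL (98,42), LL (36,428) and LR (437,467). The stud is at (546,90) and the disc edge spans 75 to 481, with its bottom at 470. I'll fit the axis and the angle from these.

```bash
python3 - <<'E'
from h import *
from scipy.optimize import least_squares
np.set_printoptions(precision=4,suppress=True)
f=grab_frame("top")
un=lambda c:np.array([(c[0]+.5)/4-.5+170,(c[1]+.5)/4-.5+175])
tips={45:(437,467),135:(485,86),225:(98,42),315:(36,428)}
def disc(ax):
    a=np.linspace(0,2*np.pi,181);q=np.array([proj(f,[ax[0]+.115*np.cos(t),ax[1]+.115*np.sin(t),.032]) for t in a])
    return q[:,0].min(),q[:,0].max(),q[:,1].max()
l,b=un((75,470));r=un((481,0))[0]
def res(p):
    e=[]
    for d,c in tips.items():
        t=p[2]+np.radians(d);e+=list(proj(f,[p[0]+.155*np.cos(t),p[1]+.155*np.sin(t),.077])-un(c))
    d=disc(p);return np.r_[e,d[0]-l,d[1]-r,d[2]-b]
s=least_squares(res,[.558,.204,np.radians(173)]);p=s.x
print(p[:2],"free bay deg",np.degrees(p[2]),"res px",s.fun)
st=atz(f,un((546,90)),.013)[:2];d=st-p[:2];pa=np.degrees(np.arctan2(d[1],d[0]));print("stud r",np.hypot(*d),"pointer deg",pa)
print("turn",(pa-np.degrees(p[2]))%360)
for ang in(p[2]+np.radians(135),):
  print("spoke B deg",np.degrees(ang)%360,"r.142",p[:2]+.142*np.array([np.cos(ang),np.sin(ang)]))
F={n:grab_frame(n) for n in("side","top")}
print("pink tri",[tuple(np.round(tri(F["top"],a["location"],F["side"],b["location"])[0],3)) for a in pinpoint("top","spoon_pot") for b in pinpoint("side","spoon_pot")])
E
```

```text
[0.5594 0.2037] free bay deg 172.50844144568012 res px [ 0.6881  1.8929  0.6238 -1.3173 -0.4927 -0.931  -0.4739  0.6377  0.0409
 -0.3919 -0.4887]
stud r 0.18702529024619377 pointer deg -55.84588026496688
turn 131.645678289353
spoke B deg 307.5084414456801 r.142 [0.6458 0.0911]
pink tri [(np.float64(0.793), np.float64(0.194), np.float64(0.003)), (np.float64(0.645), np.float64(0.153), np.float64(0.08)), (np.float64(0.481), np.float64(0.176), np.float64(0.244)), (np.float64(0.594), np.float64(0.195), np.float64(0.164)), (np.float64(0.547), np.float64(0.129), np.float64(0.035)), (np.float64(0.452), np.float64(0.112), np.float64(-0.029)), (np.float64(0.434), np.float64(0.22), np.float64(0.361)), (np.float64(0.403), np.float64(0.156), np.float64(0.195)), (np.float64(0.336), np.float64(0.114), np.float64(-0.0))]
```

```bash
cat >> h.py <<'E'
AX=np.array([.5594,.2037]); PA=np.radians(-55.85)
def goal(pos,x,d):
    """print shift(cm), rotvec(deg) from the current pose to TCP pos, jaw axis x (made perp), tool direction d"""
    s=telemetry.get_state();R0=Ro.from_euler("xyz",s["ee_rot"]).as_matrix()
    d=np.array(d,float);d/=np.linalg.norm(d);x=np.array(x,float);x-=d*(x@d);x/=np.linalg.norm(x)
    R=np.c_[x,np.cross(d,x),d]
    print("shift",np.round((np.array(pos)-s["eef_pos"])*100,1),"rot",np.round(np.degrees(Ro.from_matrix(R@R0.T).as_rotvec()),1))
def spoke(deg,r=.147,z=.042,tilt=10):
    a=np.radians(deg);u=np.array([np.cos(a),np.sin(a),0]);x=np.array([np.sin(a),-np.cos(a),0])
    goal([*(AX+r*u[:2]),z],x,-np.sin(np.radians(tilt))*u-np.cos(np.radians(tilt))*np.array([0,0,1]))
E
python3 -c "
from h import *
spoke(307.5);spoke(307.5,.18,.2)"
```

```text
shift [ 42.   72.2 -15.6] rot [ 11.2  -3.3 107.4]
shift [44.  69.6  0.2] rot [ 11.2  -3.3 107.4]
```

```bash
python3 -m inch '0.7 3 5 3 1 0 10; 0.7 6 10 3 2 -1 20; 0.7 10 16 3 3 -1 30; 0.7 14 22 3 4 -1 40; 0.7 18 28 3 5 -2 50; 0.7 22 34 3 6 -2 60; 0.7 26 40 3 7 -2 70; 0.7 30 46 3 8 -3 80; 0.7 34 52 3 9 -3 90; 0.7 38 58 3 10 -3 100; 0.7 41 64 2 11.2 -3.3 107.4; 0.7 44 69.6 1 11.2 -3.3 107.4' 10; python3 -c "
from h import *
spoke(307.5);spoke(307.5,.155,.1);print(telemetry.get_state()['q'])"
```

```text
t: 4.3
eef_pos: [0.6294, -0.0092, 0.2166]
ee_rot: [2.967, 0.001, -2.485]
force: [1.1, 0.0, 0.5]
width: 0.0612
shift [  2.    9.6 -17.5] rot [-0.   0.  -0.1]
shift [  2.4   9.  -11.7] rot [-0.   0.  -0.1]
[ 0.18709504  0.35219792  0.0971494  -0.15855667 -1.39719353  0.50358248]
```

```bash
python3 -m inch '0.7 1.5 4.5 -4 0 0 0; 0.7 2.8 8.3 -8 0 0 0; 0.7 2.4 9 -12 0 0 0; 0.7 2 9.6 -15 0 0 0; 0.7 2 9.6 -17 0 0 0; 0.7 2 9.6 -17.5 0 0 0; 0.7 2 9.6 -17.5 0 0 0' 10; python3 - <<'E'
from h import *
f=grab_frame("side");save(f,"s1.png",(160,140,420,400),2.3);spoke(307.5)
E
```

```text
t: 5.18
eef_pos: [0.6501, 0.0864, 0.0422]
ee_rot: [2.967, 0.001, -2.485]
force: [-1.0, 0.6, 1.1]
width: 0.0615
shift [-0.1  0.1 -0.1] rot [-0.1  0.1 -0.1]
```

View pics/s1.png

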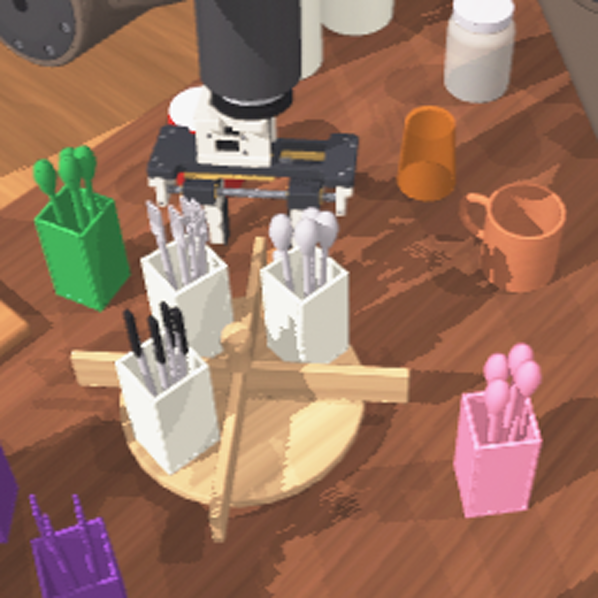

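The gripper straddles spoke B at crop (260,240), behind the fork and spoon pots and clear of everything. I'll close it, then work out the arc.

```bash
cat >> h.py <<'E'
def arc(angs):
    p=np.array(telemetry.get_state()["eef_pos"][:2])-AX
    for a in angs:
        c,s=np.cos(np.radians(a)),np.sin(np.radians(a));q=np.array([c*p[0]-s*p[1],s*p[0]+c*p[1]])-p
        print(a,np.round(q*100,1),end="; ")
    print()
E
python3 -m inch '0.0 0 0 0 0 0 0; 0 0 0 0 0 0 0; 0 0 0 0 0 0 0; 0 0 0 0 0 0 0; 0 0 0 0 0 0 0' 10; python3 -c "
from h import *
arc([1.5,5,9,13,17,21,24.5,27])"
```

```text
t: 5.85
eef_pos: [0.6503, 0.0865, 0.0427]
ee_rot: [2.967, 0.002, -2.485]
force: [0.2, 0.7, 0.3]
width: 0.0172
1.5 [0.3 0.2]; 5 [1.  0.8]; 9 [1.7 1.6]; 13 [2.4 2.3]; 17 [3.  3.2]; 21 [3.6 4. ]; 24.5 [4.  4.8]; 27 [4.3 5.4];
```

```bash
python3 -m inch '0 0 0 0 0 0 0; 0 0.3 0.2 0 0 0 1.5; 0 1 0.8 0 0 0 5; 0 1.7 1.6 0 0 0 9; 0 2.4 2.3 0 0 0 13; 0 3 3.2 0 0 0 17; 0 3.6 4 0 0 0 21; 0 4 4.8 0 0 0 24.5; 0 4.3 5.4 0 0 0 27; 0 4.3 5.4 0 0 0 27; 0 4.3 5.4 0 0 0 27' 10; python3 -c "
from h import *
f=grab_frame('top');g=grab_frame('side')
for n,F in (('top',f),('side',g)):
  for k,z in (('free_bay',.032),('spoke_tip',.054)):
    for r in pinpoint(n,k)[:2]:
      d=atz(F,r['location'],z)[:2]-AX;print(n,k,round(r['p'],2),np.hypot(*d),np.degrees(np.arctan2(d[1],d[0]))%360)
p=telemetry.get_state()['eef_pos'][:2]-AX;print(np.degrees(np.arctan2(p[1],p[0]))%360,telemetry.get_state()['q'])"
```

```text
t: 7.22
eef_pos: [0.693, 0.1406, 0.0427]
ee_rot: [2.967, 0.002, -2.015]
force: [-3.1, 1.5, 1.2]
width: 0.0098
top free_bay 0.8 0.0725514381521051 201.60114316359338
top free_bay 0.5 0.3043964671148007 320.76266768927644
top spoke_tip 0.73 0.1608861502367779 248.33212365095594
side free_bay 0.64 0.07542902555676738 195.87843427067972
side spoke_tip 0.62 0.15997217101561165 245.86707495928772
334.6074607573659 [ 0.39459284  0.61486477  0.11240753 -0.14110647 -1.18796972  0.79353725]
```

```bash
python3 - <<'E'
from h import *
f=grab_frame("side");save(f,"s2.png",(160,140,420,400),2.3)
E
```

```text
(no output)
```

View pics/s2.png

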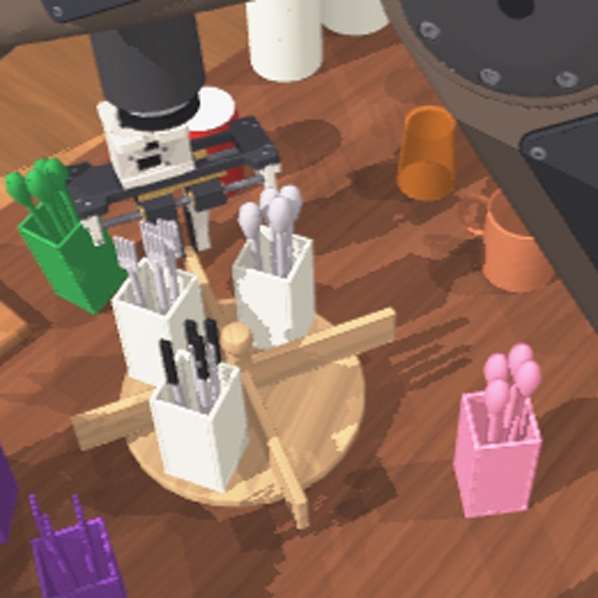

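The body's end is touching the green pot: it leans at crop (70,240). I'll back the turntable off slowly so it rocks upright again.

```bash
python3 -c "
from h import *
arc([-2,-4,-6,-8,-10,-12,-14])"
```

```text
-2 [-0.2 -0.5]; -4 [-0.5 -0.9]; -6 [-0.7 -1.4]; -8 [-1.  -1.8]; -10 [-1.3 -2.2]; -12 [-1.6 -2.6]; -14 [-1.9 -3. ];
```

```bash
python3 -m inch '0 -0.1 -0.25 0 0 0 -1; 0 -0.2 -0.5 0 0 0 -2; 0 -0.35 -0.7 0 0 0 -3; 0 -0.5 -0.9 0 0 0 -4; 0 -0.7 -1.4 0 0 0 -6; 0 -1 -1.8 0 0 0 -8; 0 -1.3 -2.2 0 0 0 -10; 0 -1.6 -2.6 0 0 0 -12; 0 -1.9 -3 0 0 0 -14; 0 -1.9 -3 0 0 0 -14' 10; python3 - <<'E'
from h import *
np.set_printoptions(precision=4,suppress=True)
t=grab_frame("top");s=grab_frame("side")
im=s["pixels"][150:400,160:420][:,:,::-1];im2=t["pixels"][100:370,90:330][:,:,::-1]
cv2.imwrite("pics/b1.png",np.hstack([cv2.resize(im,(400,385)),cv2.resize(im2,(400,385))]))
a=[q["location"] for q in pinpoint("top","spoon_pot")];b=[q["location"] for q in pinpoint("side","spoon_pot")]
for x in a:
    for y in b:
        X,e=tri(t,x,s,y)
        if e<.02: print("spoonlike",X,e)
for x in [q["location"] for q in pinpoint("top","fork_pot")]:
    print("forklike top",atz(t,x,0)[:2],atz(t,x,.032)[:2])
for x in [q["location"] for q in pinpoint("side","fork_pot")]: print("forklike side",atz(s,x,0)[:2],atz(s,x,.032)[:2])
p=telemetry.get_state()['eef_pos'][:2]-AX;print(np.degrees(np.arctan2(p[1],p[0]))%360)
E
```

```text
t: 8.82
eef_pos: [0.6736, 0.1095, 0.0427]
ee_rot: [2.967, 0.001, -2.26]
force: [-1.5, 0.8, 0.5]
width: 0.0098
spoonlike [0.5624 0.1243 0.03  ] 0.007532772242638162
spoonlike [ 0.7946  0.1983 -0.008 ] 0.000430401370967272
spoonlike [0.336  0.117  0.0029] 0.009257493867363794
forklike top [0.6419 0.2162] [0.6344 0.2109]
forklike top [0.504  0.4409] [0.5005 0.429 ]
forklike top [0.6765 0.0382] [0.6679 0.0382]
forklike side [0.6576 0.1972] [0.6376 0.2109]
forklike side [0.6552 0.4399] [0.6353 0.4454]
forklike side [0.4977 0.4341] [0.4831 0.4397]
320.85297865456516
```

View pics/b1.png

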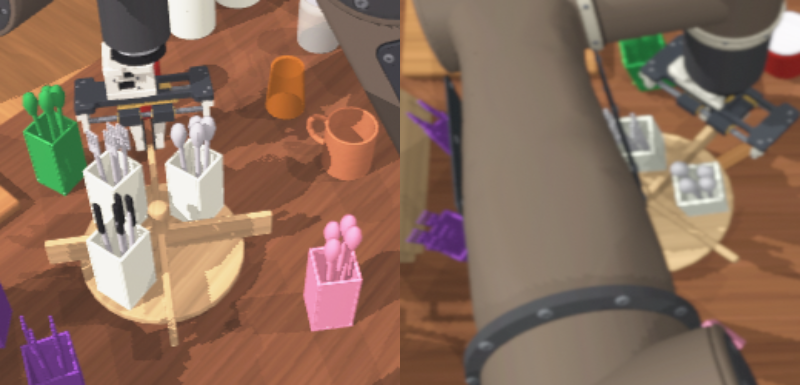

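The green pot is upright again, at (0.7946, 0.198) against (0.793, 0.194) before. New plan, limiting spoke positions by body clearance:
1. Take spoke A at 231° with a yaw offset over the empty bay.
2. Carry it to 320°.
3. Finish with spoke C on the near side.

```bash
python3 -m inch '0.4 0 0 0 0 0 0; 0.4 0 0 0 0 0 0; 0.4 0 0 0 0 0 0; 0.4 0.4 -0.3 3 0 0 0; 0.4 0.4 -0.3 9 0 0 0; 0.4 0.4 -0.3 15 0 0 0; 0.4 0.4 -0.3 21 0 0 0; 0.4 0.4 -0.3 23 0 0 0' 10; python3 - <<'E'
from h import *
a=np.radians(203);c=np.radians(230.85)
goal([*(AX+.147*np.array([np.cos(c),np.sin(c)])),.042],[np.sin(a),-np.cos(a),0],[0,0,-1])
print(telemetry.get_state()["q"])
E
```

```text
t: 10.12
eef_pos: [0.6797, 0.1073, 0.2782]
ee_rot: [2.972, 0.008, -2.258]
force: [-0.1, -0.5, -0.9]
width: 0.0349
shift [-21.3  -1.8 -23.6] rot [ -11.5    2.2 -117.3]
[ 0.34538326  0.42645348  0.34242305 -0.1492255  -1.56779267  0.54531431]
```

```bash
python3 -m inch '0.4 -2 0 0 -1 0 -10; 0.4 -4 0 0 -2 0 -20; 0.4 -6 0 0 -3 0.6 -30; 0.4 -8 -1 0 -4 0.8 -40; 0.4 -10 -1 0 -5 1 -50; 0.4 -12 -1 0 -6 1 -60; 0.4 -14 -1 0 -7 1.3 -70; 0.4 -16 -1.5 0 -8 1.5 -80; 0.4 -18 -1.8 0 -9 1.7 -90; 0.4 -20 -1.8 0 -10 2 -100; 0.4 -21.3 -1.8 0 -11 2.1 -109; 0.4 -21.3 -1.8 -1 -11.5 2.2 -117.3' 10; python3 - <<'E'
from h import *
a=np.radians(203);c=np.radians(230.85)
goal([*(AX+.147*np.array([np.cos(c),np.sin(c)])),.042],[np.sin(a),-np.cos(a),0],[0,0,-1])
t=grab_frame("top");s=grab_frame("side")
for n,F in (('top',t),('side',s)):
  for k,z in (('free_bay',.032),('spoke_tip',.054)):
    for r in pinpoint(n,k)[:2]:
      d=atz(F,r['location'],z)[:2]-AX;print(n,k,round(r['p'],2),np.hypot(*d),np.degrees(np.arctan2(d[1],d[0]))%360)
E
```

```text
t: 11.62
eef_pos: [0.4665, 0.0895, 0.2694]
ee_rot: [3.139, -0.0, 1.968]
force: [1.1, 0.6, -0.1]
width: 0.035
shift [  0.    0.  -22.7] rot [-0.1  0.1  0.2]
side free_bay 0.72 0.08111589623144817 182.70597645932645
side spoke_tip 0.93 0.16003194099816048 230.98088950076425
```

```bash
python3 -m inch '0.4 0 0 -6 0 0 0; 0.4 0 0 -12 0 0 0; 0.4 0 0 -17 0 0 0; 0.4 0 0 -19.5 0 0 0; 0.4 0 0 -21.5 0 0 0; 0.4 0 0 -22.7 0 0 0; 0.4 0 0 -22.7 0 0 0' 10; python3 - <<'E'
from h import *
s=grab_frame("side");save(s,"s3.png",(160,140,420,400),2.3)
arc([2,4.5,7,9.5,12,14.5,17,19.5,22,24])
E
```

```text
t: 12.8
eef_pos: [0.4669, 0.0891, 0.0412]
ee_rot: [-3.14, -0.0, 1.976]
force: [-0.6, 0.9, -0.1]
width: 0.0349
2 [ 0.4 -0.3]; 4.5 [ 0.9 -0.7]; 7 [ 1.5 -1. ]; 9.5 [ 2.  -1.4]; 12 [ 2.6 -1.7]; 14.5 [ 3.2 -1.9]; 17 [ 3.7 -2.2]; 19.5 [ 4.3 -2.4]; 22 [ 5.  -2.6]; 24 [ 5.4 -2.8];
```

View pics/s3.png

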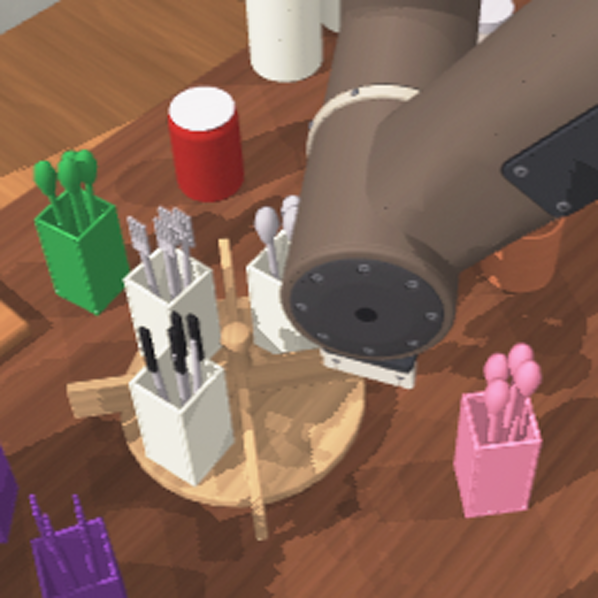

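The picture shows the green pot upright at its original pixels (crop (80,250)) and the gripper over spoke A, clear of the pink and spoon pots. Next I push along the arc while yawing into line.

```bash
python3 -m inch '0.4 0.2 -0.15 0 0 0 3; 0.4 0.4 -0.3 0 0 0 6; 0.4 0.9 -0.7 0 0 0 11; 0.4 1.5 -1 0 0 0 16; 0.4 2 -1.4 0 0 0 22; 0.4 2.6 -1.7 0 0 0 28; 0.4 3.2 -1.9 0 0 0 34; 0.3 3.7 -2.2 0 0 0 40; 0.2 4.3 -2.4 0 0 0 45; 0 4.8 -2.5 0 0 0 49; 0 5.4 -2.8 0 0 0 52; 0 5.4 -2.8 0 0 0 52' 10;python3 -m inch '0 0 0 0 0 0 0; 0 0 0 0 0 0 0' 10; python3 - <<'E'
from h import *
p=telemetry.get_state()['eef_pos'][:2]-AX;print(np.hypot(*p),np.degrees(np.arctan2(p[1],p[0]))%360)
arc([2,6,11,16,21,26,31,36,41,46,51,55,58,61,64,65])
E
```

```text
t: 14.35
eef_pos: [0.523, 0.0623, 0.043]
ee_rot: [3.139, 0.002, 2.884]
force: [0.0, 4.0, -0.2]
width: 0.01
t: 14.6
eef_pos: [0.5226, 0.0625, 0.0431]
ee_rot: [3.139, 0.002, 2.883]
force: [-0.2, 3.4, -3.7]
width: 0.0099
0.14591774589813253 255.409350247594
2 [ 0.5 -0.1]; 6 [ 1.5 -0.3]; 11 [ 2.8 -0.4]; 16 [ 4.  -0.5]; 21 [ 5.3 -0.4]; 26 [ 6.6 -0.2]; 31 [7.8 0.1]; 36 [9.  0.5]; 41 [10.2  1.1]; 46 [11.3  1.7]; 51 [12.3  2.4]; 55 [13.1  3. ]; 58 [13.7  3.5]; 61 [14.2  4.1]; 64 [14.8  4.6]; 65 [14.9  4.8];
```

```bash
python3 -m inch '0 0.5 -0.1 0 0 0 2; 0 1.5 -0.3 0 0 0 6; 0 2.8 -0.4 0 0 0 11; 0 4 -0.5 0 0 0 16; 0 5.3 -0.4 0 0 0 21; 0 6.6 -0.2 0 0 0 26; 0 7.8 0.1 0 0 0 31; 0 9 0.5 0 0 0 36; 0 10.2 1.1 0 0 0 41; 0 11.3 1.7 0 0 0 46; 0 12.3 2.4 0 0 0 51; 0 13.1 3 0 0 0 55' 10; python3 -m inch '0 0.6 0.5 0 0 0 3; 0 1.1 1.1 0 0 0 6; 0 1.7 1.6 0 0 0 9; 0 1.8 1.8 0 0 0 10; 0 1.8 1.8 0 0 0 10' 10; python3 - <<'E'
from h import *
p=telemetry.get_state()['eef_pos'][:2]-AX;print(np.hypot(*p),np.degrees(np.arctan2(p[1],p[0]))%360)
E
```

```text
t: 16.1
eef_pos: [0.6524, 0.0931, 0.0431]
ee_rot: [3.138, 0.0, -2.438]
force: [-6.3, 5.5, 3.2]
width: 0.0098
t: 16.73
eef_pos: [0.6699, 0.1112, 0.0431]
ee_rot: [3.137, -0.0, -2.264]
force: [-1.9, 2.7, 0.4]
width: 0.0098
0.1441147875189313 320.0866343353884
```

```bash
python3 -m inch '0.4 0 0 0 0 0 0; 0.4 0 0 0 0 0 0; 0.4 0 0 0 0 0 0; 0.4 0.4 -0.3 3 0 0 0; 0.4 0.4 -0.3 9 0 0 0; 0.4 0.4 -0.3 15 0 0 0; 0.4 0.4 -0.3 21 0 0 0; 0.4 0.4 -0.3 23.5 0 0 0; 0.4 0.4 -0.3 23.5 0 0 0' 10; python3 - <<'E'
from h import *
spoke(140.1,.15,.27,0)
a=np.radians(144);c=np.radians(140.1)
goal([*(AX+.15*np.array([np.cos(c),np.sin(c)])),.042],[-np.sin(a),np.cos(a),0],[0,0,-1])
t=grab_frame("top");s=grab_frame("side")
for n,F in (('top',t),('side',s)):
  for k,z in (('free_bay',.032),('spoke_tip',.054)):
    for r in pinpoint(n,k)[:2]:
      d=atz(F,r['location'],z)[:2]-AX;print(n,k,round(r['p'],2),np.hypot(*d),np.degrees(np.arctan2(d[1],d[0]))%360)
E
```

```text
t: 17.85
eef_pos: [0.675, 0.1083, 0.2813]
ee_rot: [3.14, 0.004, -2.264]
force: [0.4, 0.4, -1.0]
width: 0.0349
shift [-23.1  19.2  -1.1] rot [-1.000e-01 -4.000e-01  1.798e+02]
shift [-23.1  19.2 -23.9] rot [-0.2  0.1  3.7]
top free_bay 0.58 0.07694919350730463 272.7405068124223
top spoke_tip 0.9 0.15289248249807852 318.349268450466
side free_bay 0.57 0.07135119616755384 275.421901852026
side free_bay 0.27 0.16580025004821528 320.4864576680656
side spoke_tip 0.82 0.15620869654832564 319.44391586276436
side spoke_tip 0.17 0.09179953612606324 96.45235427275495
```

```bash
python3 -m inch '0.4 -4 3.5 0 0 0 1; 0.4 -9 7.5 0 0 0 2; 0.4 -14 11.5 0 0 0 3; 0.4 -19 15.5 0 0 0 3.7; 0.4 -23.1 19.2 0 -0.2 0.1 3.7; 0.4 -23.1 19.2 0 -0.2 0.1 3.7; 0.4 -23.1 19.2 -5 -0.2 0.1 3.7; 0.4 -23.1 19.2 -11 -0.2 0.1 3.7; 0.4 -23.1 19.2 -17 -0.2 0.1 3.7; 0.4 -23.1 19.2 -21 -0.2 0.1 3.7; 0.4 -23.1 19.2 -23 -0.2 0.1 3.7; 0.4 -23.1 19.2 -23.9 -0.2 0.1 3.7' 10; python3 - <<'E'
from h import *
p=telemetry.get_state()['eef_pos'][:2]-AX;print(np.hypot(*p),np.degrees(np.arctan2(p[1],p[0]))%360)
s=grab_frame("side");save(s,"s4.png",(100,140,420,460),1.8)
arc([2,4,7,10,13,16,19,22,24,26,27,28,29,30])
E
```

```text
t: 19.65
eef_pos: [0.4424, 0.2987, 0.0359]
ee_rot: [3.137, -0.009, -2.2]
force: [0.1, 0.7, -0.7]
width: 0.035
0.15073504820821151 140.91740360074087
2 [-0.3 -0.4]; 4 [-0.6 -0.8]; 7 [-1.1 -1.5]; 10 [-1.5 -2.2]; 13 [-1.8 -2.9]; 16 [-2.2 -3.6]; 19 [-2.5 -4.3]; 22 [-2.7 -5.1]; 24 [-2.9 -5.6]; 26 [-3.  -6.1]; 27 [-3.  -6.4]; 28 [-3.1 -6.6]; 29 [-3.1 -6.9]; 30 [-3.2 -7.1];
```

View pics/s4.png

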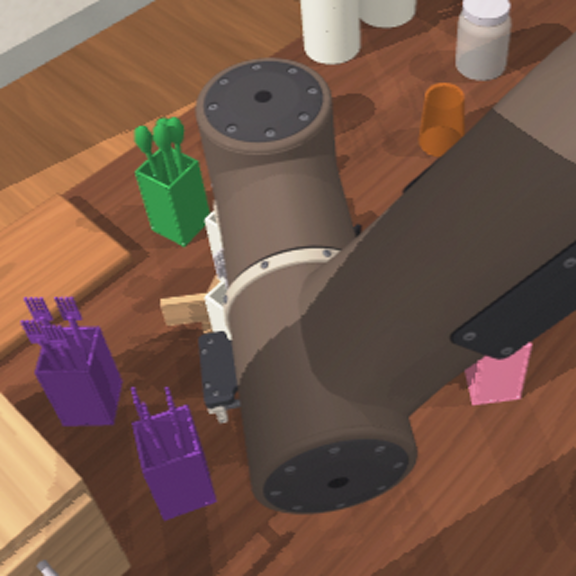

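```bash
python3 -m inch '0 0 0 0.5 0 0 0; 0 0 0 0.5 0 0 0; 0 0 0 0.5 0 0 0; 0 0 0 0.5 0 0 0; 0 -0.3 -0.4 0.5 0 0 2; 0 -0.6 -0.8 0.5 0 0 4; 0 -1.1 -1.5 0.5 0 0 6; 0 -1.5 -2.2 0.5 0 0 8; 0 -1.8 -2.9 0.5 0 0 10; 0 -2.2 -3.6 0.5 0 0 12; 0 -2.5 -4.3 0.5 0 0 14; 0 -2.5 -4.3 0.5 0 0 14' 6; python3 - <<'E'
from h import *
p=telemetry.get_state()['eef_pos'][:2]-AX;print(np.hypot(*p),np.degrees(np.arctan2(p[1],p[0]))%360)
arc([2,4,6,7,8,9,10])
t=grab_frame("top");s=grab_frame("side")
for n,F in (('top',t),('side',s)):
  for k,z in (('free_bay',.032),('spoke_tip',.054)):
    for r in pinpoint(n,k)[:2]:
      d=atz(F,r['location'],z)[:2]-AX;print(n,k,round(r['p'],2),np.hypot(*d),np.degrees(np.arctan2(d[1],d[0]))%360)
E
```

```text
t: 21.2
eef_pos: [0.4175, 0.2556, 0.0412]
ee_rot: [3.137, -0.008, -1.954]
force: [0.2, -0.1, 6.2]
width: 0.0099
0.15114107008956718 159.90055927554994
2 [-0.2 -0.5]; 4 [-0.3 -1. ]; 6 [-0.5 -1.5]; 7 [-0.5 -1.8]; 8 [-0.6 -2. ]; 9 [-0.6 -2.3]; 10 [-0.7 -2.5]; 
top spoke_tip 0.97 0.15903703834475794 339.48222355469755
side spoke_tip 0.58 0.1460698758674293 337.6090585475906
side spoke_tip 0.48 0.2630046219145777 323.7475051549561
```

```bash
python3 -m inch '0 -0.2 -0.5 0 0 0 1; 0 -0.3 -1 0 0 0 1.5; 0 -0.5 -1.5 0 0 0 2; 0 -0.5 -1.8 0 0 0 2.5; 0 -0.6 -2.1 0 0 0 3; 0 -0.65 -2.35 0 0 0 3; 0 -0.65 -2.35 0 0 0 3; 0.3 -0.65 -2.35 0 0 0 3; 0.4 -0.65 -2.35 0 0 0 3; 0.4 -0.65 -2.35 0 0 0 3; 0.4 -0.65 -2.35 0 0 0 3' 6; python3 - <<'E'
from h import *
p=telemetry.get_state()['eef_pos'][:2]-AX;print(np.hypot(*p),np.degrees(np.arctan2(p[1],p[0]))%360)
E
```

```text
t: 22.88
eef_pos: [0.4111, 0.2325, 0.0411]
ee_rot: [3.137, -0.009, -1.902]
force: [0.5, 0.3, -0.7]
width: 0.0346
0.1510793725270296 169.01640071881508
```

```bash
python3 -m inch '0.4 0 0 3 0 0 0; 0.4 0 0 9 0 0 0; 0.4 0 0 15 0 0 0; 0.4 0 0 21 0 0 0; 0.4 0 0 24 0 0 0; 0.4 6 -3 25 0 0 0; 0.4 9 -9 25 0 0 0; 0.4 12 -15 25 0 0 0; 0.4 14 -21 25 0 0 0; 0.4 14 -27 25 0 0 0; 0.6 14 -33 25 0 0 0; 1 14 -36 25 0 0 0'; python3 - <<'E'
from h import *
from scipy.optimize import least_squares
np.set_printoptions(precision=4,suppress=True)
t=grab_frame("top");s=grab_frame("side")
for n,F in (('top',t),('side',s)):
  for k,z in (('free_bay',.032),('spoke_tip',.054),('spoon_pot',.032),('knife_pot',.032),('fork_pot',.032)):
    for r in pinpoint(n,k)[:3]:
      d=atz(F,r['location'],z)[:2]-AX
      if np.hypot(*d)<.2: print(n,k,round(r['p'],2),np.hypot(*d),np.degrees(np.arctan2(d[1],d[0]))%360)
save(t,"c2.png",(165,100,365,320),3)
goal([.4821,-.3832,.2],[0,1,0],[0,0,-1]);print(telemetry.get_state()["q"],telemetry.get_state()["t"])
E
```

```text
t: 24.38
eef_pos: [0.5506, -0.1302, 0.2909]
ee_rot: [3.137, -0.009, -1.904]
force: [0.1, 0.4, -0.3]
width: 0.0498
top spoon_pot 0.71 0.0788269250288163 34.87963912412139
top spoon_pot 0.32 0.07773326306477525 122.90262816786718
top knife_pot 0.26 0.08208574848836547 117.90483150912544
top fork_pot 0.62 0.07700296602184699 121.03657592255202
side free_bay 0.88 0.07468435842658624 299.7585403577084
side spoke_tip 0.68 0.1511019935190961 349.78998500540257
side spoon_pot 0.69 0.0787684605408473 33.97137749226574
side spoon_pot 0.58 0.19965924181711692 2.813476611313999
side knife_pot 0.82 0.07416327648828017 214.82883653846883
side fork_pot 0.94 0.08166813681842779 125.13777899601484
shift [ -6.9 -25.6  -9.1] rot [  -0.4   -0.6 -161.1]
[ 0.1243  0.1349 -0.0782  0.0059 -1.3652  1.1149] 24.975
```

View pics/c2.png

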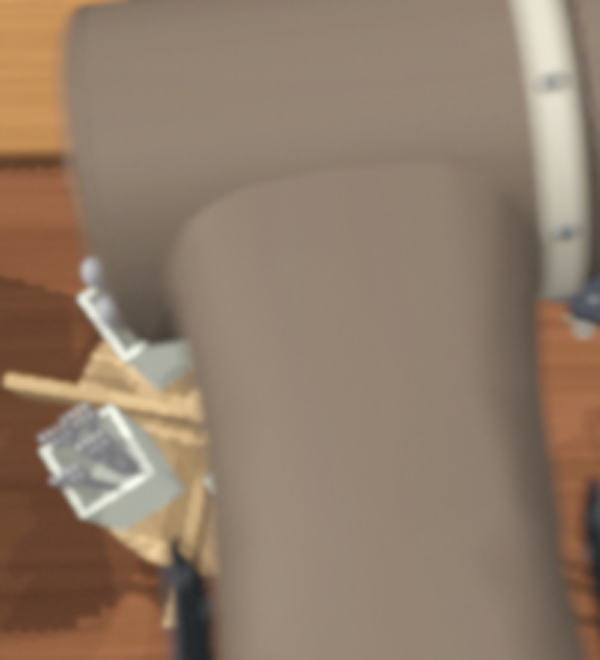

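The turn is done: the spoon, fork and knife pots measure 34°, 124° and 215°, so the free bay is at about 304° and the pointer at 304.15°. In the picture the arm hides most of the carousel; the spoon and fork pots stand at crop (125,320) and (95,460). Next comes the washed pot: grasp it leaning 45° toward +y, then roll 90° to lay it down.

```bash
cat >> h.py <<'E'
def lean(G,udeg,phi):
    """grasp point G at given place, horizontal lean dir udeg, lean phi (b=sin u+cos z), jaw x = u rotated +90"""
    a=np.radians(udeg);u=np.array([np.cos(a),np.sin(a),0]);p=np.radians(phi);b=np.sin(p)*u+np.cos(p)*np.array([0,0,1])
    goal(np.array(G)-.019*b,[-np.sin(a),np.cos(a),0],-b)
E
python3 -c "
from h import *
lean([.482,-.383,.24],86.8,45);lean([.482,-.383,.091],86.8,45)"
```

```text
shift [ -7.  -27.   -6.5] rot [-39.9 -27.4 -70. ]
shift [ -7.  -27.  -21.4] rot [-39.9 -27.4 -70. ]
```

```bash
python3 -m inch '1 -1 -3 0 -4.4 -3 -7.8; 1 -2 -7 0 -8.9 -6.1 -15.6; 1 -3 -11 -1 -13.3 -9.1 -23.3; 1 -4 -15 -2 -17.7 -12.2 -31.1; 1 -5 -18 -3 -22.2 -15.2 -38.9; 1 -6 -21 -4 -26.6 -18.3 -46.7; 1 -7 -24 -5 -31 -21.3 -54.4; 1 -7 -27 -6 -35.5 -24.4 -62.2; 1 -7 -27 -6.5 -39.9 -27.4 -70; 1 -7 -27 -6.5 -39.9 -27.4 -70; 1 -7 -27 -6.5 -39.9 -27.4 -70'; python3 - <<'E'
from h import *
np.set_printoptions(precision=4,suppress=True)
lean([.482,-.383,.091],86.8,45);print(telemetry.get_state()["q"])
f=grab_frame("top");s=grab_frame("side")
F={"side":s,"top":f}
save(f,"c3.png",(165,100,365,300),3)
r,u=fitpot(F,[.482,-.383,-.05],np.diag([1,-1,-1.]),.115);print(u,r[0],r[1])
for n,G in F.items():
  for k,z in (('free_bay',.032),('spoke_tip',.054),('pointer_tip',.008)):
    for q in pinpoint(n,k)[:1]:
      d=atz(G,q['location'],z)[:2]-AX;print(n,k,round(q['p'],2),np.hypot(*d),np.degrees(np.arctan2(d[1],d[0]))%360)
E
```

```text
t: 26.35
eef_pos: [0.4817, -0.3964, 0.2264]
ee_rot: [-2.357, -0.001, 3.088]
force: [0.2, 0.3, -0.2]
width: 0.0877
shift [ -0.   -0.  -14.9] rot [-0.1 -0.1 -0.1]
[-0.0163  0.1577 -0.7828  1.0139 -0.9816 -0.7816]
['top'] (array([ 0.473 , -0.381 ,  0.1532]), np.float64(-0.375195007800312)) (array([ 0.4743, -0.3812,  0.1558]), np.float64(-0.3748043818466354))
side free_bay 0.71 0.06917565405275795 299.897219999624
side spoke_tip 0.64 0.15600425359599496 348.88232640889333
side pointer_tip 0.69 0.19201938302432756 305.25885258756585
top free_bay 0.68 0.07383612308034701 306.07224711097456
top spoke_tip 0.72 0.07843790895919638 126.50513669475905
top pointer_tip 0.75 0.19937545646984062 304.52458392681274
```

View pics/c3.png

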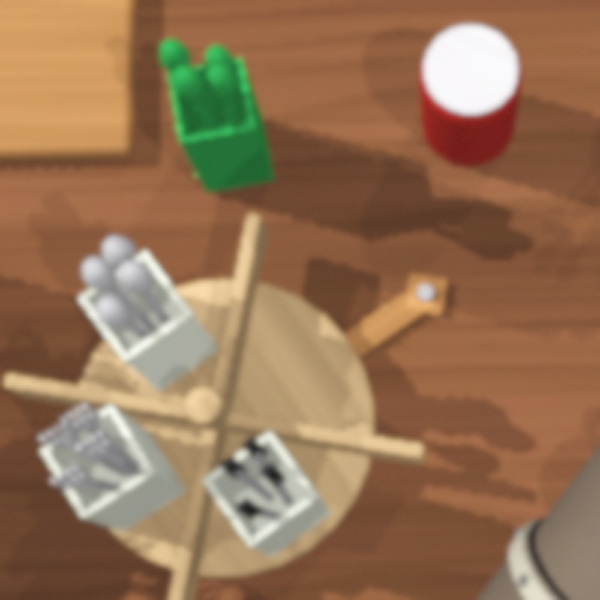

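The free bay now faces the pointer (stud at crop (425,292)), the three cutlery pots stand in their bays, and the green pot is upright at (215,130). Next I go down and grip the washed pot.

```bash
python3 -m inch '1 0 0 -5 0 0 0; 1 0 0 -10 0 0 0; 1 0 0 -13 0 0 0; 1 0 0 -14.9 0 0 0; 1 0 0 -14.9 0 0 0; 0 0 0 -14.9 0 0 0; 0 0 0 -14.9 0 0 0; 0 0 0 -14.9 0 0 0; 0 0 0 -14.9 0 0 0; 0 0 0 -14.9 0 0 0' 40; python3 - <<'E'
from h import *
np.set_printoptions(precision=4,suppress=True)
from scipy.optimize import least_squares
f=grab_frame("top")
un=lambda c:np.array([(c[0]+.5)/3-.5+165,(c[1]+.5)/3-.5+100])
tips={45:(254,215),315:(422,451),135:(6,381)}
def res(p):
    e=[]
    for d,c in tips.items():
        t=p[2]+np.radians(d);e+=list(proj(f,[p[0]+.155*np.cos(t),p[1]+.155*np.sin(t),.077])-un(c))
    return np.array(e)
s=least_squares(res,[.5594,.2037,np.radians(304)]);p=s.x;print(p[:2],np.degrees(p[2])%360,s.fun)
st=atz(f,un((425,292)),.013)[:2];d=st-AX;print("pointer",np.hypot(*d),np.degrees(np.arctan2(d[1],d[0]))%360)
print(telemetry.get_state()["t"],telemetry.get_state()["width"],telemetry.get_state()["q"])
lean([.49,-.37,.16],86.8,-45);lean([.49,-.37,.029],86.8,-45)
E
```

```text
t: 28.1
eef_pos: [0.4815, -0.3969, 0.0781]
ee_rot: [-2.356, 0.001, 3.085]
force: [-0.5, 2.1, 4.2]
width: 0.056
[0.558  0.2037] 304.11446691080886 [ 0.0443 -0.1749  0.3976  0.149  -0.4394 -0.0044]
pointer 0.1875443112513104 304.1433631718766
28.15 0.05628110261690668 [-0.1561  0.3485 -0.9601  1.4095 -0.7942 -1.2021]
shift [0.9 4.  6.8] rot [89.9 -5.   0.1]
shift [ 0.9  4.  -6.3] rot [89.9 -5.   0.1]
```

The turntable measures 304.1° against the pointer's 304.1°, and the grip is good at 56 mm wide. Next: lift and roll.

```bash
python3 -m inch '0 0 0 1.5 0 0 0; 0 0 0 5 0 0 0; 0 0.1 0.5 7.5 9 -0.5 0; 0 0.2 1 7.5 18 -1 0; 0 0.3 1.5 7.5 27 -1.5 0; 0 0.4 2 7.5 36 -2 0; 0 0.5 2.5 7.5 45 -2.5 0; 0 0.6 3 7.5 54 -3 0; 0 0.7 3.5 7.5 63 -3.5 0; 0 0.8 4 7.5 72 -4 0; 0 0.9 4 7 81 -4.5 0; 0 0.9 4 6.8 89.9 -5 0' 40; python3 -m inch '0 0 0 0 0 0 0'; python3 - <<'E'
from h import *
np.set_printoptions(precision=4,suppress=True)
lean([.49,-.37,.029],86.8,-45);print(telemetry.get_state()["width"],telemetry.get_state()["q"])
E
```

```text
t: 29.65
eef_pos: [0.4907, -0.3573, 0.1455]
ee_rot: [2.351, -0.0, 3.085]
force: [1.4, -0.2, -3.0]
width: 0.0559
t: 29.78
eef_pos: [0.4889, -0.3585, 0.1398]
ee_rot: [2.344, -0.007, 3.08]
force: [-0.0, -0.0, -3.9]
width: 0.0563
shift [  0.2   0.2 -12.4] rot [-0.7 -0.4  0.3]
0.05634608562616599 [-0.7434  0.6796  0.3747 -0.6032 -1.7972  0.7044]
```

```bash
python3 -m inch '0 0 0 -4 0 0 0; 0 0.2 0.2 -8 -0.5 -0.4 0.3; 0 0.2 0.2 -10.5 -0.7 -0.4 0.3; 0 0.2 0.2 -11.6 -0.7 -0.4 0.3; 0 0.2 0.2 -12.1 -0.7 -0.4 0.3; 0 0.2 0.2 -12.3 -0.7 -0.4 0.3; 0 0.2 0.2 -12.3 -0.7 -0.4 0.3'; python3 - <<'E'
from h import *
np.set_printoptions(precision=4,suppress=True)
s=telemetry.get_state();print(s["eef_pos"],s["force"],s["moment"])
lean([.49,-.37,.0285],86.8,-45)
E
```

```text
t: 30.65
eef_pos: [0.4912, -0.357, 0.0177]
ee_rot: [2.356, 0.002, 3.085]
force: [-0.7, -0.6, -2.2]
width: 0.0561
[ 0.4912 -0.357   0.0177] [-0.7417 -0.6036 -2.1605] [-3.1722  0.2393  0.0318]
shift [-0.   0.  -0.3] rot [0.  0.1 0. ]
```

```bash
python3 -m inch '0 0 0 -0.2 0 0 0; 0 0 0 -0.3 0 0 0; 0 0 0 -0.3 0 0 0; 1 0 0 -0.3 0 0 0; 1 0 0 -0.3 0 0 0; 1 0 0 -0.3 0 0 0; 1 0 0 -0.2 0 0 0; 1 -0.1 -2 2 0 0 0; 1 -0.3 -6 6 0 0 0; 1 -0.3 -6 12 0 0 0; 1 -0.3 -6 16 0 0 0'; python3 - <<'E'
from h import *
np.set_printoptions(precision=4,suppress=True)
F={"side":grab_frame("side"),"top":grab_frame("top")}
# lying: pot z -> +u (yaw 86.8), pot frame: z axis=(cos,sin,0); base rotation: z->x, so yaw is u direction
Rf=np.c_[[0,1,0],[0,0,1],[1,0,0]].astype(float)
# origin (bottom) = G - .024 u but at height .028
r,u=fitpot(F,[.489,-.394,np.radians(86.8)],Rf,.028);print(u,[(x[0][:2],np.degrees(x[0][2]),x[1]) for x in r[:3]])
print([ (n,round(q["p"],2),np.round(q["location"]),np.round(atz(F[n],q["location"],.028),3)) for n in F for q in pinpoint(n,"pot")])
print(telemetry.get_state()["t"])
f=F["side"];im=f["pixels"][120:300,340:600][:,:,::-1];cv2.imwrite("pics/l1.png",cv2.resize(im,None,fx=2.3,fy=2.3))
E
```

```text
t: 32.02
eef_pos: [0.4882, -0.4181, 0.1803]
ee_rot: [2.359, 0.004, 3.085]
force: [0.6, -0.3, -0.3]
width: 0.0876
['side', 'top'] [(array([ 0.4901, -0.3939]), np.float64(88.76609292780923), np.float64(-0.9400953769829175)), (array([ 0.4894, -0.3953]), np.float64(87.08742544793154), np.float64(-0.9396726668646076)), (array([ 0.4885, -0.395 ]), np.float64(86.56534937284583), np.float64(-0.9391073865103072))]
[('side', 0.77, array([442., 187.]), array([ 0.487, -0.394,  0.028])), ('top', 0.68, array([500., 263.]), array([ 0.496, -0.394,  0.028])), ('top', 0.25, array([222., 217.]), array([0.618, 0.245, 0.028]))]
32.325
```

View pics/l1.png

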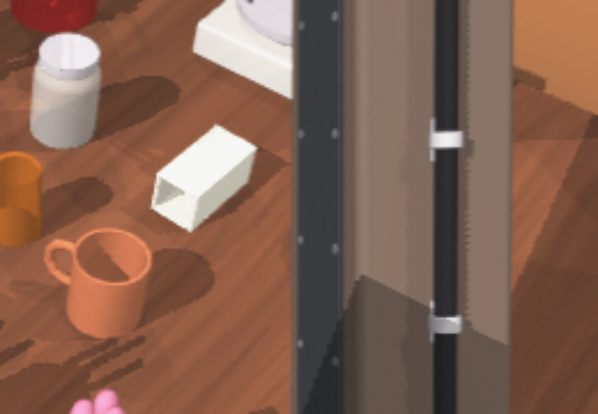

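The pot lies on its side, its mouth toward +y (crop (175,205)), clear of the mug (105,280) and the scales. Its origin is (0.489,-0.3945) and its axis points 87°. Next I regrasp it near the mouth, leaning +y.

```bash
python3 - <<'E'
from h import *
G=np.array([.4940,-.3056,.030]);lean(G+[0,.06,.12],87.2,45);lean(G+[0,.05,.05],87.2,45);lean(G,87.2,45)
E
```

```text
shift [ 0.5 15.7 -4. ] rot [-89.9   4.8   0.3]
shift [  0.5  14.7 -11. ] rot [-89.9   4.8   0.3]
shift [  0.5   9.7 -16. ] rot [-89.9   4.8   0.3]
```

```bash
python3 -m inch '1 0 2 2 -9 0.5 0; 1 0.1 4 2 -18 1 0; 1 0.2 6 2 -27 1.4 0; 1 0.3 8 2 -36 1.9 0; 1 0.3 10 2 -45 2.4 0; 1 0.4 12 1 -54 2.9 0; 1 0.4 14 0 -63 3.4 0; 1 0.5 15.7 -1 -72 3.8 0; 1 0.5 15.7 -2 -81 4.3 0; 1 0.5 15.7 -4 -89.9 4.8 0.3; 1 0.5 15.7 -4 -89.9 4.8 0.3'; python3 - <<'E'
from h import *
G=np.array([.4940,-.3056,.030]);lean(G+[0,.05,.05],87.2,45);lean(G,87.2,45);print(telemetry.get_state()["q"])
E
```

```text
t: 33.7
eef_pos: [0.4909, -0.2588, 0.1331]
ee_rot: [-2.352, -0.009, 3.096]
force: [-0.0, -2.0, -0.4]
width: 0.0877
shift [ 0.2 -1.  -6.7] rot [ 0.2 -0.6 -0.2]
shift [  0.2  -6.  -11.7] rot [ 0.2 -0.6 -0.2]
[ 0.29005248  0.27396606 -0.86806062  0.91785117 -0.99947705 -1.07362957]
```

```bash
python3 -m inch '1 0.2 -0.5 -4 0.2 -0.6 -0.2; 1 0.2 -1 -6.7 0.2 -0.6 -0.2; 1 0.2 -3.5 -9.2 0.2 -0.6 -0.2; 1 0.2 -5.3 -11 0.2 -0.6 -0.2; 1 0.2 -6 -11.7 0.2 -0.6 -0.2; 1 0.2 -6 -11.7 0.2 -0.6 -0.2; 0 0.2 -6 -11.7 0.2 -0.6 -0.2; 0 0.2 -6 -11.7 0.2 -0.6 -0.2; 0 0.2 -6 -11.7 0.2 -0.6 -0.2; 0 0.2 -6 -11.7 0.2 -0.6 -0.2; 0 0.2 -6 -11.7 0.2 -0.6 -0.2' 40; python3 - <<'E'
from h import *
s=telemetry.get_state();print(s["q"],s["force"])
lean([.494,-.3056,.20],87.2,45);lean([.494,-.29,.25],87.2,-45)
E
```

```text
t: 35.08
eef_pos: [0.4931, -0.3185, 0.0164]
ee_rot: [-2.356, 0.001, 3.093]
force: [-2.1, 3.4, 2.7]
width: 0.0559
[ 0.00376214  0.44971395 -0.99663931  1.39769571 -0.79948444 -1.39846459] [-2.06859123  3.42338765  2.66885281]
shift [ 0. -0. 17.] rot [ 0.   0.1 -0. ]
shift [ 0.2  4.2 22. ] rot [89.9 -4.3  0. ]
```

```bash
python3 -m inch '0 0 0 1.5 0 0 0; 0 0 0 6 0 0 0; 0 0 0.4 11 9 -0.4 0; 0 0 0.9 15 18 -0.9 0; 0 0.1 1.4 18 27 -1.3 0; 0 0.1 1.8 20 36 -1.7 0; 0 0.1 2.2 22 45 -2.2 0; 0 0.1 2.6 22 54 -2.6 0; 0 0.2 3 22 63 -3 0; 0 0.2 3.4 22 72 -3.4 0; 0 0.2 3.8 22 81 -3.9 0; 0 0.2 4.2 22 89.9 -4.3 0' 40;  python3 -m inch '0 0 0 0 0 0 0'; python3 - <<'E'
from h import *
s=telemetry.get_state();print(s["q"],s["force"],s["width"])
u=np.array([np.cos(PA),np.sin(PA)])
lean([*(AX+.20*u),.26],124.15,-45);lean([*(AX+.076*u),.26],124.15,-45)
E
```

```text
t: 36.58
eef_pos: [0.4952, -0.2769, 0.2363]
ee_rot: [2.351, 0.0, 3.092]
force: [0.0, 1.2, -3.8]
width: 0.0556
t: 36.7
eef_pos: [0.4942, -0.2783, 0.2321]
ee_rot: [2.345, -0.006, 3.088]
force: [-0.3, 0.2, -3.0]
width: 0.0554
[-0.6631544   0.5164246   0.31777096 -0.65053665 -1.8404651   0.58267631] [-0.34172073  0.22523605 -2.96911755] 0.055448904104908624
shift [17.  32.8  1.5] rot [-0.5 -0.5 37.2]
shift [10.  43.   1.5] rot [-0.5 -0.5 37.2]
```

```bash
python3 -m inch '0 0.8 1.5 1 0 0 2; 0 2.5 5 1.5 0 0 6; 0 5 9.5 1.5 0 0 11; 0 7.5 14 1.5 0 0 16; 0 10 19 1.5 0 0 22; 0 12.5 23.5 1.5 -0.3 -0.3 27; 0 15 28 1.5 -0.5 -0.5 32; 0 16.5 31 1.5 -0.5 -0.5 36; 0 17 32.8 1.5 -0.5 -0.5 37.2; 0 17 32.8 1.5 -0.5 -0.5 37.2; 0 17 32.8 1.5 -0.5 -0.5 37.2' 40; python3 - <<'E'
from h import *
np.set_printoptions(precision=4,suppress=True)
s=telemetry.get_state();print(s["q"],s["force"],s["width"])
G=s["eef_pos"]-.019*Ro.from_euler("xyz",s["ee_rot"]).as_matrix()[:,2];print("G",G)
u=np.array([np.cos(PA),np.sin(PA)])
F={"side":grab_frame("side"),"top":grab_frame("top")}
r,k=fitpot(F,[G[0],G[1],PA],np.eye(3),G[2]-.089);print(k,[(x[0][:2],np.degrees(x[0][2]),x[1]) for x in r[:3]])
for z in(.25,.13,.1215): lean([*(AX+.076*u),z],124.15,-45)
E
```

```text
t: 38.08
eef_pos: [0.6638, 0.0496, 0.2481]
ee_rot: [2.358, 0.001, -2.546]
force: [0.5, -0.1, -2.6]
width: 0.0557
[-0.0451  0.6693  0.6345 -0.6649 -1.9789  0.5102] [ 0.4873 -0.0701 -2.6341] 0.055721303740049424
G [0.6713 0.0385 0.2616]
['side', 'top'] [(array([0.6707, 0.042 ]), np.float64(-51.81870027729083), np.float64(-0.7786742028937108)), (array([0.6712, 0.0417]), np.float64(-51.07358330681224), np.float64(-0.7773924122310305)), (array([0.6708, 0.0417]), np.float64(-48.838073850389726), np.float64(-0.775866928472305))]
shift [-6.9 10.3 -1.1] rot [-0.   0.   0.1]
shift [ -6.9  10.3 -13.1] rot [-0.   0.   0.1]
shift [ -6.9  10.3 -14. ] rot [-0.   0.   0.1]
```

```bash
python3 -m inch '0 -1 1.5 0 0 0 0; 0 -3 4.5 0 0 0 0; 0 -5 7.5 -0.5 0 0 0; 0 -6.4 9.6 -1 0 0 0; 0 -6.9 10.3 -1.5 0 0 0; 0 -6.9 10.3 -4 0 0 0; 0 -6.9 10.3 -7 0 0 0; 0 -6.9 10.3 -10 0 0 0; 0 -6.9 10.3 -12 0 0 0; 0 -6.9 10.3 -12.8 0 0 0; 0 -6.9 10.3 -12.8 0 0 0'; python3 - <<'E'
from h import *
np.set_printoptions(precision=4,suppress=True)
s=telemetry.get_state();print(s["q"],s["force"],s["width"])
G=s["eef_pos"]-.019*Ro.from_euler("xyz",s["ee_rot"]).as_matrix()[:,2];print("G",G)
u=np.array([np.cos(PA),np.sin(PA)]);print("want",AX+.076*u)
F={"side":grab_frame("side"),"top":grab_frame("top")}
r,k=fitpot(F,[G[0],G[1],PA],np.eye(3),G[2]-.089);print(k,[(x[0][:2],np.degrees(x[0][2]),x[1]) for x in r[:3]])
f=F["side"];save(f,"p1.png",(180,150,420,390),2.4)
for n in F:
    for k,z in(("free_bay",.032),("spoke_tip",.054)):
        for q in pinpoint(n,k)[:1]:
            d=atz(F[n],q['location'],z)[:2]-AX;print(n,k,round(q['p'],2),np.hypot(*d),np.degrees(np.arctan2(d[1],d[0]))%360)
E
```

```text
t: 39.65
eef_pos: [0.5951, 0.1512, 0.1191]
ee_rot: [2.356, -0.0, -2.548]
force: [0.8, -0.2, -1.7]
width: 0.0556
[ 0.0844  0.633   0.2661 -0.6671 -1.6391  0.6148] [ 0.7817 -0.2391 -1.6641] 0.0555632400579003
G [0.6027 0.14   0.1325]
want [0.6021 0.1408]
['side', 'top'] [(array([0.6028, 0.143 ]), np.float64(-48.82321408978733), np.float64(-0.4537052056572175)), (array([0.603 , 0.1431]), np.float64(-50.75682195224813), np.float64(-0.45207470243966597)), (array([0.6016, 0.1444]), np.float64(-140.99924616074762), np.float64(-0.4520358019602504))]
side free_bay 0.89 0.06789550102662564 303.31498011282036
side spoke_tip 0.96 0.1579766303122591 348.74584823234306
top free_bay 0.38 0.3306388831051426 254.4661401630844
top spoke_tip 0.85 0.15912225793040174 346.97631070229
```

View pics/p1.png

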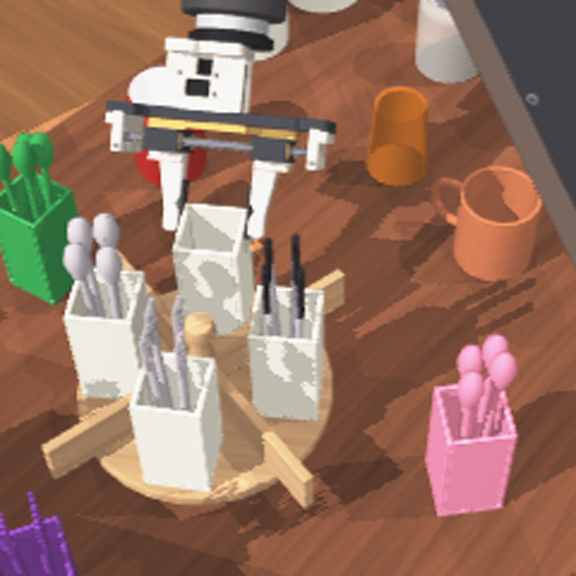

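The pot hangs upright, mouth up, in the free bay (crop (212,265)); its neighbours all stand. I'll nudge it 1 mm outward and lower it slowly.

```bash
python3 -m inch '0 0.03 -0.04 -0.2 0 0 0; 0 0.05 -0.08 -0.4 0 0 0; 0 0.05 -0.08 -0.6 0 0 0; 0 0.05 -0.08 -0.8 0 0 0; 0 0.05 -0.08 -0.9 0 0 0; 0 0.05 -0.08 -1 0 0 0; 0 0.05 -0.08 -1 0 0 0'; python3 -c "
from h import *
s=telemetry.get_state();print(s['force'],s['eef_pos'])"
```

```text
t: 40.92
eef_pos: [0.5957, 0.1508, 0.1102]
ee_rot: [2.357, 0.002, -2.547]
force: [-0.5, 0.7, -2.6]
width: 0.0553
[-0.45042739  0.72656192 -2.63711997] [0.5956871  0.15080521 0.11018619]
```

```bash
python3 -m inch '0 0 0 -0.1 0 0 0; 0 0 0 -0.15 0 0 0; 0 0 0 -0.2 0 0 0; 0 0 0 -0.2 0 0 0'; python3 -m inch '0 0 0 -0.05 0 0 0; 0 0 0 -0.1 0 0 0; 0 0 0 -0.1 0 0 0'
```

```text
t: 41.42
eef_pos: [0.5958, 0.1507, 0.1089]
ee_rot: [2.357, 0.002, -2.547]
force: [-1.6, -1.5, 3.8]
width: 0.0558
t: 41.8
eef_pos: [0.5958, 0.1507, 0.1088]
ee_rot: [2.357, 0.003, -2.546]
force: [-1.0, -1.6, 6.3]
width: 0.0556
```

```bash
python3 -m inch '0.75 0 0 0.05 0 0 0; 0.85 0 0 0.1 0 0 0; 0.85 0 0 0.1 0 0 0; 0.85 0 0 0.1 0 0 0; 0.85 0.4 -0.6 0.8 0 0 0; 0.85 1.6 -2.4 2.9 0 0 0; 0.85 3.6 -5.3 6.4 0 0 0; 0.85 5.5 -8 12 0 0 0; 0.85 7 -12 17 0 0 0; 0.85 7 -18 20 0 0 0; 0.85 7 -24 20 0 0 0; 0.85 7 -28 20 0 0 0' 20; python3 - <<'E'
from h import *
np.set_printoptions(precision=4,suppress=True)
u=np.array([np.cos(PA),np.sin(PA)]);print("want",AX+.076*u)
F={"side":grab_frame("side"),"top":grab_frame("top")}
for z in(.032,):
    for n in F:
        r,k=fitpot({n:F[n]},[.602,.141,PA],np.eye(3),z);print(n,[(x[0][:2],np.degrees(x[0][2]),x[1]) for x in r[:2]])
    r,k=fitpot(F,[.602,.141,PA],np.eye(3),z);print(k,[(x[0][:2],np.degrees(x[0][2]),x[1]) for x in r[:2]])
for n in F:
    for k,z in(("pot",.032),("spoke_tip",.054),("spoon_pot",.032),("fork_pot",.032),("knife_pot",.032),("mug",0),("tumbler",.09),("jar",0),("bowl",0),("tea_tin",0)):
        for q in pinpoint(n,k)[:3]:
            X=atz(F[n],q['location'],z)[:2];d=X-AX;print(n,k,round(q['p'],2),X,"r %.4f ang %.1f"%(np.hypot(*d),np.degrees(np.arctan2(d[1],d[0]))%360) if np.hypot(*d)<.2 else "")
save(F["top"],"end.png")
print(telemetry.get_state()["t"])
E
```

```text
t: 43.3
eef_pos: [0.6655, -0.1326, 0.31]
ee_rot: [2.359, 0.004, -2.548]
force: [1.7, -0.3, -0.6]
width: 0.0747
want [0.6021 0.1408]
side [(array([0.6029, 0.1434]), np.float64(-53.38466843806264), np.float64(-0.8634146341463415)), (array([0.6026, 0.1435]), np.float64(-53.42013850410718), np.float64(-0.8613138686131386))]
top [(array([0.6023, 0.1401]), np.float64(-56.97586899566617), np.float64(-0.9556603773584905)), (array([0.6024, 0.14  ]), np.float64(-57.170261714943294), np.float64(-0.9556603773584905))]
['side', 'top'] [(array([0.6035, 0.1418]), np.float64(-53.729025774898034), np.float64(-0.8913874418865176)), (array([0.6032, 0.1416]), np.float64(-53.93545251273822), np.float64(-0.8910923014913341))]
side pot 0.95 [0.6054 0.1414] r 0.0774 ang 306.4
side spoke_tip 0.8 [0.7092 0.1719] r 0.1532 ang 348.0
side spoon_pot 0.91 [0.3284 0.1339] 
side spoon_pot 0.74 [0.6185 0.251 ] r 0.0757 ang 38.6
side fork_pot 0.88 [0.6354 0.4475] 
side fork_pot 0.73 [0.5142 0.2721] r 0.0820 ang 123.4
side fork_pot 0.7 [0.6254 0.2494] r 0.0803 ang 34.7
side knife_pot 0.83 [0.499  0.1696] r 0.0693 ang 209.4
side mug 0.7 [ 0.4688 -0.1254] 
side mug 0.64 [0.6088 0.1324] r 0.0867 ang 304.7
side mug 0.27 [0.6795 0.038 ] 
side tumbler 0.91 [ 0.6255 -0.1437] 
side jar 0.94 [ 0.6794 -0.3165] 
side jar 0.51 [0.6195 0.1295] r 0.0955 ang 309.0
side jar 0.47 [ 0.4774 -0.1213] 
top pot 0.66 [0.6082 0.1394] r 0.0807 ang 307.2
top spoke_tip 0.7 [0.7117 0.1724] r 0.1554 ang 348.4
top spoke_tip 0.58 [0.7846 0.0076] 
top spoon_pot 0.66 [0.6195 0.2467] r 0.0739 ang 35.5
top spoon_pot 0.58 [0.7786 0.1998] 
top fork_pot 0.94 [0.5197 0.2715] r 0.0785 ang 120.3
top fork_pot 0.75 [0.4966 0.4331] 
top fork_pot 0.57 [0.6481 0.423 ] 
top knife_pot 0.92 [0.4954 0.1592] r 0.0780 ang 214.8
top tumbler 0.86 [ 0.6303 -0.157 ] 
top jar 0.31 [0.7272 0.1679] r 0.1716 ang 348.0
top tea_tin 0.64 [0.8103 0.0046] 
44.6
```

```bash
python3 -c "
from station import arm,telemetry
print(arm.job_done(),telemetry.get_state()['t'])"
```

```text
the job is handed in; nothing more can be done
the job is handed in; nothing more can be done
```

The carousel is turned with its free bay at the pointer, and the washed pot stands mouth up in the middle of that bay, released. I handed the job in at about 45 s.

**Turning:** I gripped the spoke ends in three strokes, about 131.6° anticlockwise in all. The bay measured 304.1° and the pointer 304.1°. After the pot was placed, the spoke-tip readings gave about 303 to 303.5°, which is within their accuracy.

**Pot:** I laid it on its side, took it again near the mouth, stood it up and lowered it until it touched, at about 6 N. The top view puts it at (0.602, 0.140) and both views together at (0.6035, 0.142), against the wanted (0.602, 0.141). The side view alone reads about 2.7 mm off and fits less well.

**What went wrong:** During the first stroke the gripper body leaned against the green look-alike and tipped it. I backed off, and it rocked upright again. The readings put it 2 to 4 mm from its old place, which is about the measuring error, so it may have moved slightly.

**Other things:** The three cutlery pots read as standing in their bays. The tumbler, tea tin and jar were within about 1 cm of their first readings, as was the mug apart from stray low-confidence readings. The bowl was not detected in the last check. My last picture could not be viewed because the viewer limit was reached, so the final check rests on the measured numbers alone.

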